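Pack the finished machined parts into the transport tote

ROBOT

A 6-joint arm with a two-finger parallel gripper is mounted at the origin on the work surface. World frame = base frame: x ahead of the robot, y to its left, z up, the work surface at z = 0. Lengths are in mm, angles in rad, forces in N, time in s.
With the tool pointing down it reaches from about 350 to 975 mm from the base axis. Payload 4.9 kg.
Tool frame: the origin (TCP) lies between the finger pads; the fingertips stand 19 mm ahead of it and the grasp point (between the pads) is the TCP (arm.tips_ahead is the distance from the TCP to the fingertips, in mm); z points along the fingers, y is the line along which they close (so a half turn about z gives the same grasp; the last joint's range is limited). The gripper opens to 85 mm and grips with 20 to 120 N. Pads are 22 mm wide; open, the fingers measure 114 mm over their backs; the gripper's body (76 mm by 85 mm) begins 54 mm behind the grasp point. The pads swing forward as they close: fully open they stand 13 mm farther back than shut.
Start: joints at [1.1, 0.053, 1.613, -0, 1.476, -0.119], TCP at [215.357, 586.705, 250.304] pointing down, gripper open.
Joint ranges: [-3.01, 3.01], [-1.01, 2.22], [0.06, 2.58], [-1.02, 4.17], [0.09, 2.62], [-3.14, 3.14]. Speed limits (rad/s): [2.57, 2.57, 3.14, 3.14, 3.14, 3.14].

INTERFACE

Orientations are given as [roll, pitch, yaw] about the fixed x, y, z axes, in that order (R = Rz(yaw) Ry(pitch) Rx(roll)).
In Python, from station import arm gives the robot as it stands.
- The arm moves only by the tool servo_tool, never from a script. Its argument "series" is a list of rows, each a list of 6 numbers: the shift along the tool's x, y, z each as a share of 0.02 m, from -1 to 1, then the turn, a rotation vector about the tool's x, y, z each as a share of 5 degrees, from -1 to 1. A call has 1 to 12 rows; each row shifts and turns the commanded pose from where the row before left it, along the tool's axes as they then stand; what a row does not reach is not made up. A row lasts 1/12 s, in which the tool goes at most 41.7 mm and 7.16 degrees, less where a joint would pass 70% of its speed; a pose out of reach is approached as far as the arm can. A call with a number of a shift or a turn outside -1 to 1 is refused whole. A call with a gripper value outside its range is refused whole. "claw" is the closure, from 0 (fully open) to 1 (shut), set as the call begins (left out, the last holds). The fingers move at their own pace and stop on an object; "force" is the grip in N (left out, the last holds). Time passes only in rows, so rows that do not move let the fingers close. It gives the time, the measured TCP pose, the force, the opening and the grip force at its end, in the units of the state.
- arm.read_state(): the state, without advancing time (a new reading comes with each control period).
- arm.camera(name): name is "scene" or "top"; returns (picture, depth): 480x640x3 uint8, blue, green, red; 480x640 float32, mm along the optical axis (not along the pixel's ray), 0 where there is no reading.
- arm.get_calibration(name): a dict with "fov_y" (degrees; the focal length in pixels is half the picture's height over the tangent of half this angle, whatever the lens; pixels are square), "cx", "cy" (the principal point, pixels), "k1" (the pictures are not rectified: a ray, as slopes to the right and down, at radius r is drawn at 1 + k1 r^2 times it, then the intrinsics apply), "world_to_cam" (4x4, takes a point from world to camera coordinates). Camera axes: x right, y down, z forward; pixel columns grow to the right and rows downward; lengths in mm; the calibration is good to about 2 mm. A picture is of the moment at which its call begins. get_calibration takes no time and is no camera call.
- arm.sign_off(): hands the job in; it is judged then, once.
Trained networks look in the newest picture that a camera, given by its name, has taken for a name from the list of things; names that differ only in an ending like _2 or _b are one class to them, and where a whole thing is asked for, a point or a joint stands for the part that bears it (a point fixed in the world has none). Each returns a list of dicts, best first, with "confidence" (0 to 1); they miss things now and then, are a little off and sometimes report something else, mostly with a low value. They report only what shows in the picture. A call takes as long as a camera call. They do not tell look-alikes from the thing itself.
- arm.recognise(camera, name): "location" ([column, row] in pixels, amid what is visible of it).
- arm.regions_of(camera, name): "region" (480x640 bool, what is visible of it) and "location" ([column, row] in pixels, amid what is visible of it).
The state is a dict: "time_s": time; "qpos": joint angles; "joint_vel": joint speeds; "effort": joint torques, N m; "tcp_pos": TCP position; "tcp_rot": TCP orientation; "ft_force": force on the tool from outside, world axes, zero at the start; "wrist_torque": the same for the moment, N m; "grip_width": opening from 0.0 (shut) to 1.0 (fully open); "finger_force": force on a finger pad.
Only numpy, scipy, OpenCV 4.12 (cv2) and the standard library are available. Lean on these libraries where they do the work, as an engineer would, in place of code of your own. Each camera call takes 0.05 s, during which the arm holds its last target. There are 200 camera calls.

TASK

Pack the two loose aluminium parts upright into the sheet-steel tote, fully down on its floor: the round sleeve at the empty end, and the large rectangular block squarely in the middle, between the sleeve and the small spacer block that is already packed at the other end. In its parking stand the block can be gripped only on its two narrow end faces and in the tote only on its two broad faces, so on the way set it upright on the open bench, let go and take it the other way. Lower the parts in, do not drop them, and leave the bottle, the wrench and the brush alone.

Things in the scene. Friction and masses are not known exactly. Their poses are not given: they have to be found in the camera images.
- tote: Narrow open green sheet-steel tote, fixed, outside 184 x 70 mm. Origin: centre of underside, x along its length, z up. Floor top at z = 8 mm. Inside: x -82 to +82, y -29 to +29 mm. Tall end plates (10 mm thick) to z = 106 mm, low long sides (6 mm thick) to z = 45 mm. The spacer stands at the -x end, the +x end is empty. The three parts stand in a row and fill 154 of the 164 mm
- sleeve: Aluminium turned sleeve: a plain cylinder, 50 mm diameter, 100 mm high, dark bore in its top (look only), 4 mm chamfer round its foot, about 0.3 kg; stands upright on the bench. Origin: centre of its underside, z is its axis, up
- block: Large aluminium block, 64 (x) x 46 (y) x 100 (z) mm, about 0.55 kg, two dark holes in its top side by side along x, a 4 mm step round its foot; starts upright in the stand. Origin: centre of underside, z up. Narrow end faces (46 mm wide) at x = -32, +32 mm, broad faces (64 mm wide) at y = -23, +23 mm. In the tote its x lies along the tote's x, either way round
- spacer: Small aluminium rectangular spacer block, 40 (x) x 50 (y) x 100 (z) mm, two small dark holes in its top; already stands loose in the tote at the tote's -x end, may be nudged by the few mm of play. Its origin is the centre of its underside, z up
- stand: Dark steel parking stand, fixed: foot 90 x 70 x 12 mm (the block stands on it, at z = 12 mm) and two upright plates 4 mm thick, 50 mm wide along x, at y = -29 and +29 mm, tops at z = 108 mm, covering the block's broad faces with 4 mm of air. The block's x lies along the stand's x. Origin: centre of underside, z up
- oil: Grey plastic oil bottle, 48 mm diameter, 100 mm high, upright; bystander, leave alone. Origin at the centre of its underside
- wrench: Steel wrench, 160 mm long, lying flat along its x; bystander, leave alone. Origin at the middle of its underside
- brush: Hand brush, 150 mm long, lying flat along its x; bystander, leave alone. Origin at the middle of its underside
Mind the look-alikes: they are no part of the job. What is shaped like the spacer but green is not meant.

How it is judged:
By the outcome, as a careful person would: the job done as asked, in the order asked, and still so for the second after the job is handed in, with the robot touching nothing.
It also fails if it takes over 70 s, if anything falls off the work surface, if the arm or the gripper's body presses on something with over 40 N, if the wrist force passes 120 N, or if a joint passes its speed limit or range.

## Working session

There is one attempt and no reset: what is moved stays moved. The work goes in short steps, Python scripts to look and compute and a tool call to move; the robot and the scene stay as the last step left them, time stands still between calls to the robot, and variables do not carry over. Pictures are saved under pics/ and viewed, at most 10 in all, crops included, and the job is handed in when it is done.

Besides the shell and the picture viewer there is one more tool, called after ">>>" as name(argument=value, ...) on one line, values as JSON. servo_tool: Moves the arm, as the interface text tells. Shift numbers are shares of 0.02 m and turn numbers shares of 5 degrees, none past 1 either way. Its arguments: {"type":"object","properties":{"series":{"type":"array","items":{"type":"array","items":{"type":"number"}}},"claw":{"type":"number"},"force":{"type":"number"}},"required":["series"]}

```bash
mkdir -p pics; ls
python3 - <<'E'
from station import arm
import cv2,numpy as np
for n in("scene","top"):
    p,d=arm.camera(n); cv2.imwrite(f"pics/{n}0.png",p); np.savez(f"{n}0.npz",p=p,d=d)
    print(n,arm.get_calibration(n))
    for o in("tote","sleeve","block","spacer","stand","oil"):
        print(o,[(np.round(r["location"]),round(r["confidence"],2)) for r in arm.recognise(n,o)])
print(arm.read_state())
E
```

```text
pics
scene {'fov_y': 57.81138053672798, 'cx': 317.8184315157165, 'cy': 235.27308974978175, 'k1': 0.006994414283456747, 'world_to_cam': array([[ 6.13665578e-01,  7.89504610e-01,  9.85028550e-03,
        -3.67325890e+02],
       [ 4.11293780e-01, -3.08991097e-01, -8.57532465e-01,
        -1.84321852e+02],
       [-6.73982184e-01,  5.30289517e-01, -5.14335536e-01,
         1.20973118e+03],
       [ 0.00000000e+00,  0.00000000e+00,  0.00000000e+00,
         1.00000000e+00]])}
tote [(array([392., 215.]), 0.82)]
sleeve [(array([331., 233.]), 0.78), (array([390., 217.]), 0.21)]
block [(array([146., 272.]), 0.8), (array([391., 216.]), 0.6)]
spacer [(array([376., 167.]), 0.92), (array([336., 171.]), 0.89), (array([359., 184.]), 0.72)]
stand [(array([164., 296.]), 0.8)]
oil [(array([322., 337.]), 0.88)]
top {'fov_y': 51.23015280175266, 'cx': 319.45981946847604, 'cy': 237.65769285298157, 'k1': 0.03561126487555759, 'world_to_cam': array([[ 1.07019350e-02, -9.99907322e-01, -8.41518515e-03,
         1.46015673e+01],
       [-9.84452202e-01, -9.06020108e-03, -1.75418853e-01,
         5.83143608e+02
[... 460 characters left out ...]
 237.]), 0.6)]
{'time_s': 0.7, 'qpos': array([ 1.09997781e+00,  5.26275997e-02,  1.61289519e+00, -3.07278788e-06,
        1.47605170e+00, -1.19035990e-01]), 'joint_vel': array([-0.00134328, -0.00040521,  0.00089934, -0.00226816, -0.0018324 ,
        0.00023713]), 'effort': array([-1.01123965e-04, -3.93557596e+01, -3.70367789e+01, -1.44530477e-04,
        6.76615873e-04, -1.83112883e-05]), 'tcp_pos': array([215.36462819, 586.68927124, 250.35137993]), 'tcp_rot': array([3.14157498e+00, 5.19483397e-06, 2.78981042e+00]), 'ft_force': array([-0.48464569,  0.34707162,  0.57317637]), 'wrist_torque': array([-0.01920576,  0.08850473, -0.01019776]), 'finger_force': 0.0, 'grip_width': 0.9960063679975296}
```

View pics/top0.png

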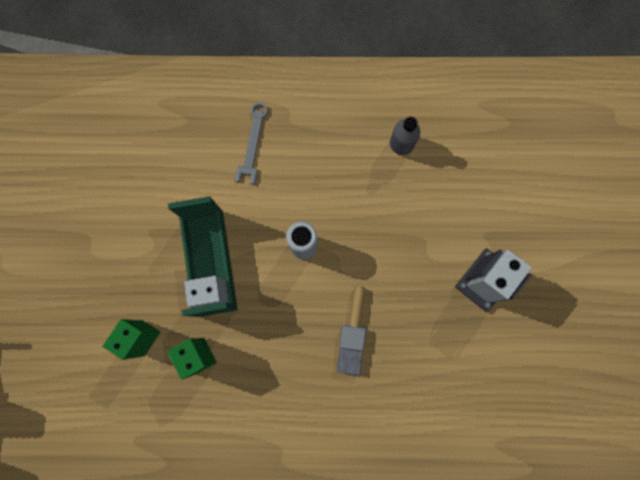

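View pics/scene0.png

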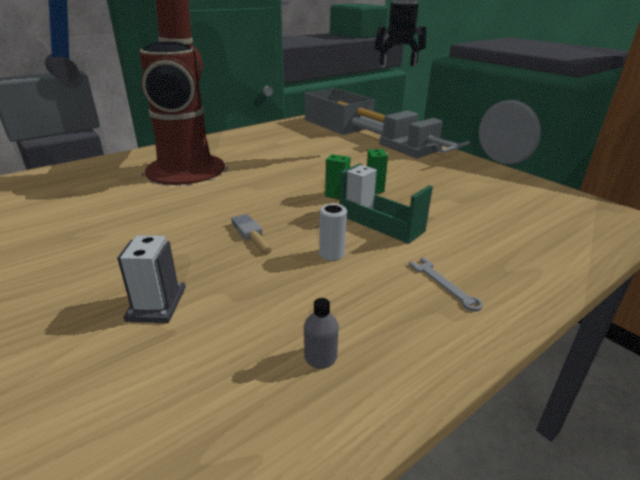

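The top view shows the tote around (206,255) with its empty +x end at about (195,205) and the spacer at (205,290). The sleeve is at (302,238), the block in its stand at (500,277), and the oil bottle at (404,135). Things that could be mistaken:
- **Spacer:** the green blocks at (130,337) and (192,357) are look-alikes, not meant.
- **Sleeve:** the oil bottle at (404,135) is grey with a black cap. The sleeve is the light cylinder at (302,238).
- **Block:** the only one is in the stand.

```bash
cat > h.py <<'E'
import cv2,numpy as np
from station import arm
def cloud(n,d):
    c=arm.get_calibration(n); f=240/np.tan(np.radians(c["fov_y"]/2))
    K=np.array([[f,0,c["cx"]],[0,f,c["cy"]],[0,0,1]])
    u,v=np.meshgrid(np.arange(640.),np.arange(480.))
    s=cv2.undistortPoints(np.stack([u,v],-1).reshape(-1,1,2),K,np.array([c["k1"],0,0,0.])).reshape(480,640,2)
    P=np.dstack([s*d[...,None],d]); M=np.linalg.inv(c["world_to_cam"])
    W=P@M[:3,:3].T+M[:3,3]; W[d<=0]=np.nan
    return W
def rect(W,px,zlo,zhi,rad=60):
    """minAreaRect of the points in the height band, near pixel px"""
    u,v=px; m=np.zeros(W.shape[:2],bool); m[max(0,v-rad):v+rad,max(0,u-rad):u+rad]=1
    m&=(W[...,2]>zlo)&(W[...,2]<zhi)
    k,l,st,_=cv2.connectedComponentsWithStats(m.astype(np.uint8))
    out=[]
    for i in range(1,k):
        if st[i,4]>=25:
            p=W[l==i]; r=cv2.minAreaRect(p[:,:2].astype(np.float32))
            out.append((st[i,4],np.round(r[0],1),np.round(r[1],1),round(r[2],1),np.round(np.median(p[:,2]),1)))
    return out
E
python3 - <<'E'
from h import *
z=np.load("top0.npz"); W=cloud("top",z["d"])
for nm,px,a,b,r in [("bench",(300,330),-20,20,15),("sleeve",(302,238),90,110,30),("block",(505,275),104,122,40),("standplates",(490,275),98,111,45),("spacer",(205,290),100,120,25),("endplate+",(195,205),95,115,28),("endplate-",(205,310),95,115,40),("tote all",(206,256),35,55,65),("oil",(404,135),85,110,30),("g",(130,337),90,110,35),("g2",(192,357),90,110,35),("brush",(352,330),8,80,60)]:
    print(nm); [print("  ",o) for o in rect(W,px,a,b,r)]
p=z["p"]
a=cv2.resize(p[180:330,150:330],None,fx=4,fy=4)[:600,:]
b=cv2.resize(p[230:330,440:550],None,fx=3,fy=3)
cv2.imwrite("pics/crop.png",a)
E
```

```text
bench
   (np.int32(897), array([427.8,  54.4]), array([50.2, 51.4]), 0.7, np.float64(1.0))
sleeve
   (np.int32(742), array([576.9,  49.5]), array([49. , 48.7]), 19.3, np.float64(100.7))
block
   (np.int32(100), array([ 537.3, -251.4]), array([ 4.1, 50.2]), 50.8, np.float64(109.0))
   (np.int32(1381), array([ 515.7, -276.2]), array([54.1, 64.6]), 51.7, np.float64(112.8))
standplates
   (np.int32(242), array([ 519.2, -253.7]), array([38.7, 76.7]), 88.0, np.float64(107.3))
   (np.int32(143), array([ 501.2, -294. ]), array([ 9.8, 52.1]), 49.6, np.float64(107.9))
spacer
   (np.int32(842), array([487.2, 203.9]), array([40.4, 50.5]), 10.8, np.float64(108.8))
   (np.int32(305), array([459.6, 200.1]), array([10.3, 71.1]), 10.6, np.float64(106.8))
endplate+
   (np.int32(347), array([629.9, 232.5]), array([11.1, 71.1]), 10.9, np.float64(106.0))
endplate-
   (np.int32(1189), array([480.7, 203.9]), array([53.2, 71.4]), 10.8, np.float64(108.2))
   (np.int32(159), array([404.5, 230.4]), array([15.3, 37.5]), 0.5, np.float64(100.7))
tote all
   (np.int32(904), array([544.4, 215.5]), array([182.8,  71.1]), 11.0, np.float64(45.0))
oil
   (np.int32(174), array([ 771.1, -130.2]), array([22. , 21.8]), 43.0, np.float64(99.9))
g
   (np.int32(948), array([411.4, 325.8]), array([41.7, 50.9]), 59.8, np.float64(100.6))
g2
   (np.int32(899), array([382.4, 225.7]), array([49.9, 40. ]), 29.7, np.float64(100.7))
brush
   (np.int32(1586), array([429.5, -39.9]), array([ 42. , 150.5]), 81.8, np.float64(19.4))
```

View pics/crop.png

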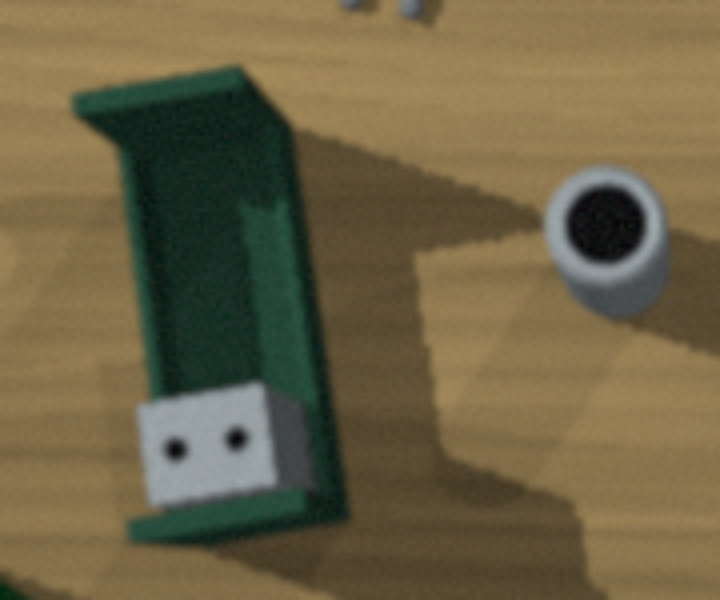

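The crop confirms the choice. The bare-aluminium spacer is in the tote at crop (205,440), the tote's empty end is at its top (180,100), and the light hollow sleeve is at (605,225). The measured sizes match: sleeve 49 mm at z 100, tote 183 x 71 mm, spacer 40 x 50 mm. Moving to the sleeve, with the finger line across the tote (yaw 190.8°).

>>> servo_tool(series=[[0,0,0,0,0,-0.885],[0,0,0,0,0,-0.885],[0,0,0,0,0,-0.885],[0,0,0,0,0,-0.885],[0,0,0,0,0,-0.885],[0,0,0,0,0,-0.885],[0,0,0,0,0,-0.885],[-0.425,-0.993,0,0,0,0],[-0.425,-0.993,0,0,0,0],[-0.425,-0.993,0,0,0,0],[-0.425,-0.993,0,0,0,0],[-0.425,-0.993,0,0,0,0]], claw=0, force=40)

```text
time_s: 1.7
tcp_pos: [276.1, 496.4, 250.4]
tcp_rot: [3.141, 0.0, -2.952]
ft_force: [-0.5, 0.5, 0.4]
grip_width: 0.999
finger_force: 0.0
```

>>> servo_tool(series=[[-0.425,-0.993,0,0,0,0],[-0.425,-0.993,0,0,0,0],[-0.425,-0.993,0,0,0,0],[-0.425,-0.993,0,0,0,0],[-0.425,-0.993,0,0,0,0],[-0.425,-0.993,0,0,0,0],[-0.425,-0.993,0,0,0,0],[-0.425,-0.993,0,0,0,0],[-0.425,-0.993,0,0,0,0],[-0.425,-0.993,0,0,0,0],[-0.425,-0.993,0,0,0,0],[-0.425,-0.993,0,0,0,0]])

```text
time_s: 2.7
tcp_pos: [421.2, 281.3, 250.5]
tcp_rot: [3.141, 0.001, -2.953]
ft_force: [1.3, -0.3, 0.5]
grip_width: 0.998
finger_force: 0.0
```

>>> servo_tool(series=[[-0.425,-0.993,0,0,0,0],[-0.425,-0.993,0,0,0,0],[-0.425,-0.993,0,0,0,0],[-0.425,-0.993,0,0,0,0],[-0.425,-0.993,0,0,0,0],[-0.425,-0.993,0,0,0,0],[-0.425,-0.993,0,0,0,0],[-0.425,-0.993,0,0,0,0],[-0.425,-0.993,0,0,0,0],[-0.425,-0.993,0,0,0,0],[-0.425,-0.993,0,0,0,0],[-0.425,-0.993,0,0,0,0]])

```text
time_s: 3.7
tcp_pos: [566.1, 66.3, 250.4]
tcp_rot: [-3.142, 0.0, -2.953]
ft_force: [0.4, -0.8, 0.3]
grip_width: 1.001
finger_force: 0.0
```

>>> servo_tool(series=[[-0.425,-0.993,0,0,0,0],[0,0,1,0,0,0],[0,0,1,0,0,0],[0,0,1,0,0,0],[0,0,1,0,0,0],[0,0,1,0,0,0],[0,0,1,0,0,0],[0,0,0,0,0,0]])

```text
time_s: 4.37
tcp_pos: [574.6, 49.4, 125.4]
tcp_rot: [3.14, -0.008, -2.953]
ft_force: [-0.7, 0.2, -1.9]
grip_width: 1.0
finger_force: 0.0
```

Run:
```python
from h import *
z=np.load("scene0.npz"); W=cloud("scene",z["d"])
for nm,px,a,b,r in [("sleeve",(333,212),90,110,30),("block",(148,243),108,122,40),("spacer",(362,172),104,120,25),("endplate+",(422,195),98,112,25)]:
    print(nm); [print("  ",o) for o in rect(W,px,a,b,r)]
z=np.load("top0.npz"); W=cloud("top",z["d"])
for a in(110.5,111.5): print(rect(W,(505,275),a,122,40))
m=np.zeros((480,640),bool); m[200:275,270:335]=1; m&=(W[...,2]>93)
P=W[m][:,:2]; print(cv2.minEnclosingCircle(P.astype(np.float32)), np.median(P,0))
```

```text
sleeve
   (np.int32(376), array([579.6,  47.8]), array([48.3, 45.7]), 4.5, np.float64(99.7))
block
   (np.int32(846), array([ 516. , -276.9]), array([55.3, 65.9]), 52.0, np.float64(112.4))
   (np.int32(41), array([ 538.1, -252.2]), array([ 4.6, 49.7]), 50.3, np.float64(108.6))
spacer
   (np.int32(272), array([481., 203.]), array([54.3, 70.3]), 11.3, np.float64(107.3))
endplate+
   (np.int32(143), array([630.3, 232.8]), array([11.4, 72.7]), 9.9, np.float64(105.1))
[(np.int32(1182), array([ 518.4, -273.1]), array([45.9, 64.2]), 51.6, np.float64(113.1))]
[(np.int32(1070), array([ 518.4, -273.1]), array([45.6, 64.2]), 51.9, np.float64(113.3))]
((577.510986328125, 49.651729583740234), 25.097766876220703) [576.53914828  49.58956366]
```

>>> servo_tool(series=[[0,0,0,0,0,0],[0,0,0,0,0,0],[0,0,0,0,0,0]])

```text
time_s: 4.62
tcp_pos: [578.9, 49.3, 132.4]
tcp_rot: [-3.141, 0.003, -2.953]
ft_force: [-0.9, 0.2, 0.7]
grip_width: 1.001
finger_force: 0.0
```

>>> servo_tool(series=[[0.05,0,0.3,0,0,0],[0,0,0.5,0,0,0],[0,0,0.6,0,0,0],[0,0,0.6,0,0,0],[0,0,0.5,0,0,0],[0,0,0.3,0,0,0],[0,0,0.1,0,0,0],[0,0,0,0,0,0],[0,0,0,0,0,0]])

```text
time_s: 5.37
tcp_pos: [576.9, 49.1, 72.4]
tcp_rot: [-3.142, 0.0, -2.953]
ft_force: [-0.6, 0.1, 0.3]
grip_width: 1.001
finger_force: 0.0
```

>>> servo_tool(series=[[0,0,0,0,0,0],[0,0,0,0,0,0],[0,0,0,0,0,0],[0,0,0,0,0,0],[0,0,0,0,0,0],[0,0,0,0,0,0],[0,0,0,0,0,0],[0,0,0,0,0,0]], claw=1, force=40)

```text
time_s: 6.03
tcp_pos: [577.2, 49.3, 73.2]
tcp_rot: [-3.142, 0.001, -2.953]
ft_force: [-1.7, 1.8, 5.9]
grip_width: 0.576
finger_force: 41.4
```

>>> servo_tool(series=[[0,0,-0.3,0,0,0],[0,0,-0.6,0,0,0],[0,0,-0.9,0,0,0],[0,0,-1,0,0,0],[0,0,-1,0,0,0],[0,0,-1,0,0,0],[0,0,-0.9,0,0,0],[0,0,-0.7,0,0,0],[0,0,-0.4,0,0,0],[0,0,-0.2,0,0,0],[0,0,0,0,0,0]])

```text
time_s: 6.95
tcp_pos: [576.8, 49.1, 212.9]
tcp_rot: [-3.141, 0.001, -2.953]
ft_force: [-0.2, 0.8, -3.2]
grip_width: 0.573
finger_force: 41.8
```

>>> servo_tool(series=[[-0.083,0.255,0,0,0,0],[-0.166,0.51,0,0,0,0],[-0.249,0.765,0,0,0,0],[-0.305,0.935,0,0,0,0],[-0.305,0.935,0,0,0,0],[-0.305,0.935,0,0,0,0],[-0.305,0.935,0,0,0,0],[-0.305,0.935,0,0,0,0],[-0.305,0.935,0,0,0,0],[-0.222,0.68,0,0,0,0],[-0.139,0.425,0,0,0,0],[-0.083,0.255,0,0,0,0]])

```text
time_s: 7.95
tcp_pos: [598.8, 227.9, 211.4]
tcp_rot: [-3.142, -0.001, -2.951]
ft_force: [0.7, -0.0, -2.2]
grip_width: 0.572
finger_force: 41.8
```

>>> servo_tool(series=[[0,0,0,0,0,0],[0,0,0,0,0,0],[0,0,0,0,0,0],[0,0,0,0,0,0]])

```text
time_s: 8.28
tcp_pos: [599.3, 225.7, 212.4]
tcp_rot: [-3.141, -0.0, -2.954]
ft_force: [-0.3, 0.7, -3.0]
grip_width: 0.576
finger_force: 41.8
```

Run:
```python
from h import *
p,d=arm.camera("scene"); cv2.imwrite("pics/s1.png",p[60:280,230:520].repeat(2,0).repeat(2,1))
p,d=arm.camera("top"); 
print(arm.read_state())
```

```text
{'time_s': 8.3833, 'qpos': array([ 2.44343207e-01,  1.13522314e-01,  1.61230980e+00, -1.46238081e-04,
        1.41565776e+00, -1.51426609e+00]), 'joint_vel': array([ 3.63115744e-03,  9.15133594e-04, -1.90300220e-03,  2.78047548e-03,
        4.23586256e-04, -7.62666558e-06]), 'effort': array([ 5.35123085e-02, -4.30344772e+01, -3.79457617e+01,  2.46866453e-03,
       -3.48660733e-04, -4.05989213e-04]), 'tcp_pos': array([599.29928176, 225.8529412 , 212.42521611]), 'tcp_rot': array([-3.14145421e+00,  1.10777328e-04, -2.95375709e+00]), 'ft_force': array([-0.08841758, -1.18826077, -3.06991565]), 'wrist_torque': array([ 0.02722004, -0.03614019, -0.01767264]), 'finger_force': 41.81020841002464, 'grip_width': 0.5769154197591572}
```

View pics/s1.png

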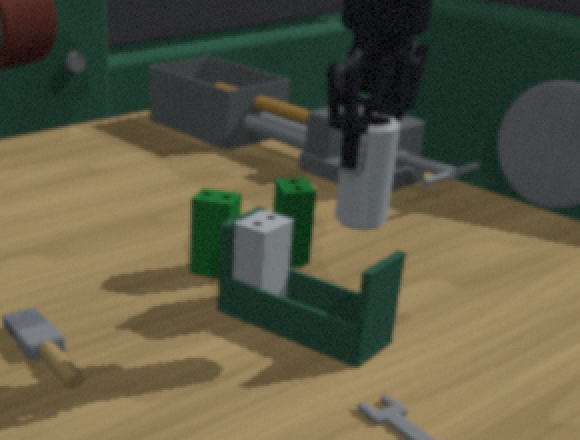

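The sleeve hangs upright at crop (365,180), above the empty end. Tote-local position is (55.5, -0.6). Lowering it with a 1 mm trim away from the end plate.

>>> servo_tool(series=[[0.05,0.03,0.3,0,0,0],[0,0,0.6,0,0,0],[0,0,0.8,0,0,0],[0,0,0.8,0,0,0],[0,0,0.8,0,0,0],[0,0,0.8,0,0,0],[0,0,0.6,0,0,0],[0,0,0.4,0,0,0],[0,0,0.3,0,0,0],[0,0,0.1,0,0,0],[0,0,0,0,0,0],[0,0,0,0,0,0]])

```text
time_s: 9.38
tcp_pos: [598.7, 227.1, 103.2]
tcp_rot: [3.142, 0.002, -2.953]
ft_force: [1.2, -0.1, -2.6]
grip_width: 0.573
finger_force: 41.8
```

>>> servo_tool(series=[[0,0,0.2,0,0,0],[0,0,0.2,0,0,0],[0,0,0.2,0,0,0],[0,0,0.15,0,0,0],[0,0,0.1,0,0,0],[0,0,0.1,0,0,0],[0,0,0.07,0,0,0],[0,0,0,0,0,0],[0,0,0,0,0,0]])

```text
time_s: 10.13
tcp_pos: [598.2, 227.0, 81.9]
tcp_rot: [3.142, 0.0, -2.953]
ft_force: [0.4, -0.2, -2.5]
grip_width: 0.574
finger_force: 41.8
```

Still carrying the full weight, so the sleeve isn't touching yet. Lowering by millimetres until the force changes.

>>> servo_tool(series=[[0,0,0.05,0,0,0],[0,0,0.05,0,0,0],[0,0,0,0,0,0],[0,0,0,0,0,0]])

```text
time_s: 10.47
tcp_pos: [598.8, 227.2, 81.2]
tcp_rot: [3.142, 0.001, -2.953]
ft_force: [-2.3, 0.3, 4.1]
grip_width: 0.572
finger_force: 42.2
```

>>> servo_tool(series=[[0,0,0,0,0,0],[0,0,0,0,0,0],[0,0,0,0,0,0],[0,0,0,0,0,0],[0,0,0,0,0,0],[0,0,0,0,0,0]], claw=0.1)

```text
time_s: 10.97
tcp_pos: [598.1, 226.9, 79.7]
tcp_rot: [-3.142, -0.0, -2.953]
ft_force: [0.2, 0.3, -0.0]
grip_width: 0.904
finger_force: 0.0
```

>>> servo_tool(series=[[0,0,-0.2,0,0,0],[0,0,-0.4,0,0,0],[0,0,-0.7,0,0,0],[0,0,-1,0,0,0],[0,0,-1,0,0,0],[0,0,-1,0,0,0],[0,0,-1,0,0,0],[0,0,-0.8,0,0,0],[0,0,-0.5,0,0,0],[0,0,-0.2,0,0,0],[0.15,-0.4,0,0,0,0],[0.25,-0.7,0,0,0,0]])

```text
time_s: 11.97
tcp_pos: [593.9, 203.9, 215.4]
tcp_rot: [3.142, -0.001, -2.951]
ft_force: [-0.8, 0.2, 0.1]
grip_width: 0.897
finger_force: 0.0
```

>>> servo_tool(series=[[0.33,-0.92,0,0,0,0],[0.33,-0.92,0,0,0,0],[0.33,-0.92,0,0,0,0],[0.33,-0.92,0,0,0,0],[0.33,-0.92,0,0,0,0],[0.33,-0.92,0,0,0,0],[0.33,-0.92,0,0,0,0],[0.33,-0.92,0,0,0,0],[0.33,-0.92,0,0,0,0],[0.33,-0.92,0,0,0,0],[0.33,-0.92,0,0,0,0],[0.33,-0.92,0,0,0,0]])

```text
time_s: 12.97
tcp_pos: [556.2, -29.8, 213.9]
tcp_rot: [3.141, -0.003, -2.954]
ft_force: [0.3, 0.1, 0.1]
grip_width: 0.897
finger_force: 0.0
```

Run:
```python
from h import *
p,d=arm.camera("top"); W=cloud("top",d)
print(rect(W,(205,285),106.8,120,40)); print(rect(W,(200,220),106.8,120,45)); print(rect(W,(505,275),111,122,40))
m=(W[...,2]>106.8)&(np.hypot(W[...,0]-600,W[...,1]-227)<32)
print(cv2.minEnclosingCircle(W[m][:,:2].astype(np.float32)))
print(arm.read_state()["tcp_pos"])
```

```text
[(np.int32(768), array([487.1, 203.7]), array([39.9, 50.1]), 10.2, np.float64(108.8)), (np.int32(114), array([461.8, 189. ]), array([ 9.7, 49.6]), 11.0, np.float64(107.7)), (np.int32(35), array([455. , 223.6]), array([ 9.7, 20.5]), 14.1, np.float64(107.4))]
[(np.int32(62), array([632.7, 215.2]), array([10.1, 35.9]), 12.9, np.float64(107.8)), (np.int32(32), array([625.2, 258.9]), array([ 8.3, 15.6]), 2.4, np.float64(107.3)), (np.int32(607), array([599.2, 226.1]), array([47.9, 46.9]), 3.6, np.float64(108.8))]
[(np.int32(1135), array([ 518.2, -272.9]), array([45.4, 64.2]), 51.7, np.float64(113.2))]
((603.4447631835938, 226.28240966796875), 28.63529396057129)
[555.98050904 -32.59441578 213.91578931]
```

>>> servo_tool(series=[[0.344,-0.958,0,0,0,0],[0.344,-0.958,0,0,0,0],[0.344,-0.958,0,0,0,0],[0.344,-0.958,0,0,0,0],[0.344,-0.958,0,0,0,0],[0.344,-0.958,0,0,0,0],[0.344,-0.958,0,0,0,0],[0.344,-0.958,0,0,0,0],[0.344,-0.958,0,0,0,0],[0.344,-0.958,0,0,0,0],[0.344,-0.958,0,0,0,0],[0.344,-0.958,0,0,0,0]], claw=0)

```text
time_s: 14.02
tcp_pos: [518.3, -270.2, 214.0]
tcp_rot: [3.139, -0.002, -2.953]
ft_force: [-0.2, -0.5, 0.2]
grip_width: 0.999
finger_force: 0.0
```

>>> servo_tool(series=[[0,0,0,0,0,1],[0,0,0,0,0,1],[0,0,0,0,0,1],[0,0,0,0,0,1],[0,0,0,0,0,1],[0,0,0,0,0,1],[0,0,0,0,0,1],[0,0,0,0,0,1],[0,0,0,0,0,1],[0,0,0,0,0,1],[0,0,0,0,0,1],[0,0,0,0,0,1]])

```text
time_s: 15.02
tcp_pos: [518.6, -269.2, 214.0]
tcp_rot: [-3.141, -0.003, 2.278]
ft_force: [-0.5, 0.1, 0.7]
grip_width: 0.997
finger_force: 0.0
```

>>> servo_tool(series=[[0,0,0,0,0,1],[0,0,0,0,0,1],[0,0,0,0,0,1],[0,0,0,0,0,1],[0,0,0,0,0,1],[0,0,0,0,0,1],[0,0,0,0,0,1],[0,0,0,0,0,1],[0,0,0,0,0,1],[0,0,0,0,0,1],[0,0,0,0,0,1],[0,0,0,0,0,1]])

```text
time_s: 16.02
tcp_pos: [518.6, -269.2, 214.0]
tcp_rot: [-3.138, -0.001, 1.231]
ft_force: [-0.7, 0.7, 0.2]
grip_width: 0.996
finger_force: 0.0
```

>>> servo_tool(series=[[0,0,0,0,0,1],[0,0,0,0,0,1],[0,0,0,0,0,1],[0,0,0,0,0,0.86],[0,0,0,0,0,0],[0,0,0,0,0,0],[0,0,0,0,0,0]])

```text
time_s: 16.6
tcp_pos: [519.4, -269.3, 215.0]
tcp_rot: [-3.14, 0.0, 0.9]
ft_force: [0.6, -0.1, -0.4]
grip_width: 0.997
finger_force: 0.0
```

>>> servo_tool(series=[[-0.163,0.09,0.2,0,0,0],[0,0,0.5,0,0,0],[0,0,0.8,0,0,0],[0,0,0.8,0,0,0],[0,0,0.8,0,0,0],[0,0,0.8,0,0,0],[0,0,0.8,0,0,0],[0,0,0.7,0,0,0],[0,0,0.5,0,0,0],[0,0,0.3,0,0,0],[0,0,0.18,0,0,0],[0,0,0,0,0,0]])

```text
time_s: 17.6
tcp_pos: [519.3, -272.8, 87.6]
tcp_rot: [-3.141, 0.0, 0.899]
ft_force: [-0.8, 0.6, -0.7]
grip_width: 0.997
finger_force: 0.0
```

>>> servo_tool(series=[[0,0,0,0,0,0],[0,0,0,0,0,0],[0,0,0,0,0,0],[0,0,0,0,0,0],[0,0,0,0,0,0],[0,0,0,0,0,0],[0,0,0,0,0,0]], claw=1, force=60)

```text
time_s: 18.18
tcp_pos: [520.0, -273.2, 89.5]
tcp_rot: [3.14, -0.0, 0.899]
ft_force: [-2.2, 1.5, 5.7]
grip_width: 0.745
finger_force: 67.7
```

>>> servo_tool(series=[[0,0,-0.15,0,0,0],[0,0,-0.25,0,0,0],[0,0,-0.4,0,0,0],[0,0,-0.5,0,0,0],[0,0,-0.7,0,0,0],[0,0,-0.8,0,0,0],[0,0,-0.8,0,0,0],[0,0,-0.8,0,0,0],[0,0,-0.8,0,0,0],[0,0,-0.7,0,0,0],[0,0,-0.4,0,0,0],[0,0,-0.2,0,0,0]])

```text
time_s: 19.18
tcp_pos: [520.2, -273.4, 220.9]
tcp_rot: [3.138, -0.0, 0.899]
ft_force: [0.3, 0.1, -4.7]
grip_width: 0.743
finger_force: 67.2
```

>>> servo_tool(series=[[0,0,0,0,0,0],[0,0,0,0,0,0],[0,0,0,0,0,0]])

```text
time_s: 19.43
tcp_pos: [518.9, -272.5, 216.8]
tcp_rot: [-3.139, 0.0, 0.899]
ft_force: [1.0, 0.9, -6.6]
grip_width: 0.745
finger_force: 67.2
```

Run:
```python
from h import *
p,d=arm.camera("scene"); cv2.imwrite("pics/s2.png",p[100:350,50:300].repeat(2,0).repeat(2,1))
print(arm.read_state())
```

```text
{'time_s': 19.4833, 'qpos': array([-6.10488045e-01, -1.47567528e-02,  1.73786750e+00, -1.55562079e-05,
        1.42112495e+00,  6.11008275e-02]), 'joint_vel': array([-0.00065583,  0.00130346, -0.00123364, -0.00181387, -0.00085629,
       -0.00204801]), 'effort': array([ 2.71923804e-03, -3.95298636e+01, -4.01669455e+01, -2.52094207e-03,
        2.00760791e-03, -2.49212627e-05]), 'tcp_pos': array([ 518.86423019, -272.46838144,  216.72465593]), 'tcp_rot': array([-3.13895548e+00,  1.76739083e-04,  8.99210027e-01]), 'ft_force': array([-1.05077086, -0.03631342, -6.30099144]), 'wrist_torque': array([-0.02627697, -0.00208224,  0.04667211]), 'finger_force': 67.20095157623291, 'grip_width': 0.7406487500718142}
```

View pics/s2.png

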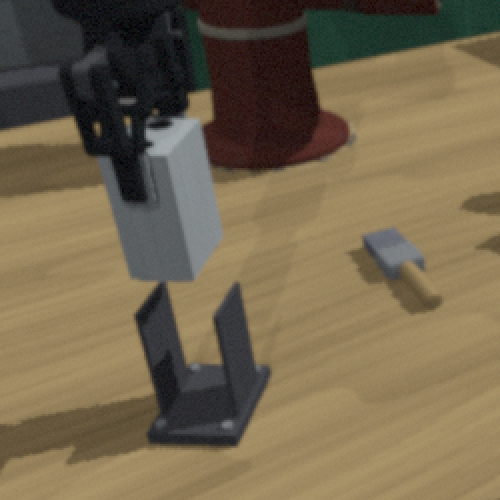

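The block hangs upright by its narrow ends, clear of the stand plates (crop (165,200)). Turning it to the tote's direction and carrying it to open bench near (600, 20).

>>> servo_tool(series=[[0,0,0,0,0,-0.82],[0,0,0,0,0,-0.82],[0,0,0,0,0,-0.82],[0,0,0,0,0,-0.82],[0,0,0,0,0,-0.82],[0,0,0,0,0,-0.82],[0,0,0,0,0,-0.82],[0,0,0,0,0,-0.82],[0,0,0,0,0,-0.82],[0,0,0,0,0,-0.82],[0,0,0,0,0,-0.82],[0,0,0,0,0,-0.82]])

```text
time_s: 20.48
tcp_pos: [519.0, -272.6, 217.0]
tcp_rot: [-3.14, -0.002, 1.761]
ft_force: [-0.2, 0.4, -5.2]
grip_width: 0.742
finger_force: 67.3
```

>>> servo_tool(series=[[0.3,0.15,0,0,0,0],[0.6,0.3,0,0,0,0],[0.9,0.445,0,0,0,0],[0.9,0.445,0,0,0,0],[0.9,0.445,0,0,0,0],[0.9,0.445,0,0,0,0],[0.9,0.445,0,0,0,0],[0.9,0.445,0,0,0,0],[0.9,0.445,0,0,0,0],[0.9,0.445,0,0,0,0],[0.9,0.445,0,0,0,0],[0.9,0.445,0,0,0,0]])

```text
time_s: 21.48
tcp_pos: [578.8, -57.8, 217.8]
tcp_rot: [-3.141, -0.001, 1.757]
ft_force: [0.8, -0.3, -6.4]
grip_width: 0.739
finger_force: 67.3
```

>>> servo_tool(series=[[0.9,0.445,0,0,0,0],[0.9,0.445,0,0,0,0],[0.9,0.445,0,0,0,0],[0.6,0.3,0,0,0,0],[0.3,0.15,0.2,0,0,0],[0.1,0.05,0.5,0,0,0],[0,0,0.8,0,0,0],[0,0,0.8,0,0,0],[0,0,0.8,0,0,0],[0,0,0.8,0,0,0],[0,0,0.7,0,0,0],[0,0,0.5,0,0,0]])

```text
time_s: 22.48
tcp_pos: [599.8, 18.9, 113.4]
tcp_rot: [-3.138, -0.001, 1.757]
ft_force: [-0.6, 0.3, -6.0]
grip_width: 0.74
finger_force: 67.4
```

>>> servo_tool(series=[[0,0,0.3,0,0,0],[0,0,0.2,0,0,0],[0,0,0,0,0,0],[0,0,0,0,0,0],[0,0,0,0,0,0]])

```text
time_s: 22.9
tcp_pos: [602.1, 19.3, 107.5]
tcp_rot: [3.14, 0.001, 1.758]
ft_force: [-0.3, -0.7, -5.4]
grip_width: 0.742
finger_force: 67.3
```

>>> servo_tool(series=[[0,0,0.2,0,0,0],[0,0,0.3,0,0,0],[0,0,0.3,0,0,0],[0,0,0.2,0,0,0],[0,0,0.15,0,0,0],[0,0,0.1,0,0,0],[0,0,0,0,0,0],[0,0,0,0,0,0],[0,0,0,0,0,0]])

```text
time_s: 23.65
tcp_pos: [601.5, 19.4, 81.6]
tcp_rot: [3.141, 0.0, 1.758]
ft_force: [-0.6, -1.2, -5.6]
grip_width: 0.742
finger_force: 67.3
```

>>> servo_tool(series=[[0,0,0.05,0,0,0],[0,0,0.05,0,0,0],[0,0,0,0,0,0],[0,0,0,0,0,0]])

```text
time_s: 23.98
tcp_pos: [601.2, 19.4, 79.2]
tcp_rot: [-3.141, -0.0, 1.758]
ft_force: [0.3, -0.4, -5.6]
grip_width: 0.741
finger_force: 67.4
```

>>> servo_tool(series=[[0,0,0.04,0,0,0],[0,0,0.04,0,0,0],[0,0,0.02,0,0,0],[0,0,0,0,0,0],[0,0,0,0,0,0]])

```text
time_s: 24.4
tcp_pos: [601.4, 19.4, 77.6]
tcp_rot: [3.141, 0.0, 1.758]
ft_force: [-1.8, -0.6, -2.1]
grip_width: 0.748
finger_force: 67.5
```

Partial contact (-5.6 to -2.1 N). A little more, then let go.

>>> servo_tool(series=[[0,0,0.03,0,0,0],[0,0,0,0,0,0],[0,0,0,0,0,0]])

```text
time_s: 24.65
tcp_pos: [601.4, 19.4, 77.6]
tcp_rot: [3.142, 0.0, 1.758]
ft_force: [-3.9, -0.7, 3.9]
grip_width: 0.744
finger_force: 68.0
```

>>> servo_tool(series=[[0,0,0,0,0,0],[0,0,0,0,0,0],[0,0,0,0,0,0],[0,0,0,0,0,0],[0,0,0,0,0,0],[0,0,0,0,0,0]], claw=0)

```text
time_s: 25.15
tcp_pos: [601.4, 19.4, 76.8]
tcp_rot: [3.141, 0.0, 1.758]
ft_force: [1.0, 0.2, -1.2]
grip_width: 1.001
finger_force: 0.0
```

>>> servo_tool(series=[[0,0,-0.2,0,0,0],[0,0,-0.4,0,0,0],[0,0,-0.7,0,0,0],[0,0,-0.8,0,0,0],[0,0,-0.8,0,0,0],[0,0,-0.8,0,0,0],[0,0,-0.8,0,0,0],[0,0,-0.5,0,0,0],[0,0,-0.2,0,0,0]])

```text
time_s: 25.9
tcp_pos: [602.7, 19.3, 184.4]
tcp_rot: [3.137, 0.001, 1.758]
ft_force: [0.6, -0.3, 0.6]
grip_width: 0.998
finger_force: 0.0
```

>>> servo_tool(series=[[0,0,0,0,0,-0.9],[0,0,0,0,0,-0.9],[0,0,0,0,0,-1],[0,0,0,0,0,-1],[0,0,0,0,0,-1],[0,0,0,0,0,-1],[0,0,0,0,0,-1],[0,0,0,0,0,-1],[0,0,0,0,0,-1],[0,0,0,0,0,-1],[0,0,0,0,0,-1],[0,0,0,0,0,-1]])

```text
time_s: 26.9
tcp_pos: [600.9, 19.4, 180.3]
tcp_rot: [-3.141, -0.001, 2.792]
ft_force: [0.4, 0.0, 0.1]
grip_width: 1.007
finger_force: 0.0
```

>>> servo_tool(series=[[0,0,0,0,0,-1],[0,0,0,0,0,-1],[0,0,0,0,0,-1],[0,0,0,0,0,-1],[0,0,0,0,0,-1],[0,0,0,0,0,-1],[0,0,0,0,0,-0.2],[0,0,0,0,0,0],[0,0,0,0,0,0],[0,0,0,0,0,0]])

```text
time_s: 27.73
tcp_pos: [601.2, 19.4, 180.6]
tcp_rot: [3.142, -0.0, -2.956]
ft_force: [0.2, -0.6, -0.1]
grip_width: 1.001
finger_force: 0.0
```

Run:
```python
from h import *
for n,px in(("top",(315,230)),("scene",(340,225))):
    p,d=arm.camera(n); W=cloud(n,d)
    for b in (90,97): print(n,rect(W,px,b,106,60))
    cv2.imwrite(f"pics/b_{n}.png",p)
s=arm.read_state(); print(s["tcp_pos"],s["tcp_rot"],s["qpos"][5])
```

```text
top [(np.int32(582), array([592.5,  16.1]), array([37.8, 52.2]), 0.2, np.float64(100.8))]
top [(np.int32(579), array([592.5,  16.1]), array([37.8, 52.2]), 0.2, np.float64(100.8))]
scene [(np.int32(242), array([496. , 189.7]), array([77.9, 35.6]), 58.6, np.float64(98.0)), (np.int32(42), array([590. , 204.5]), array([ 4.9, 22.6]), 70.7, np.float64(98.6)), (np.int32(674), array([601.1,  16.7]), array([66.1, 48.1]), 11.2, np.float64(99.8))]
scene [(np.int32(136), array([496. , 189.4]), array([77.6, 35.3]), 58.2, np.float64(101.5)), (np.int32(516), array([601.1,  16.8]), array([65.6, 47. ]), 10.6, np.float64(100.1))]
[601.19575431  19.40049027 180.68123858] [ 3.14157846e+00 -1.19829414e-04 -2.95529207e+00] -1.8484972271183213
```

View pics/b_scene.png

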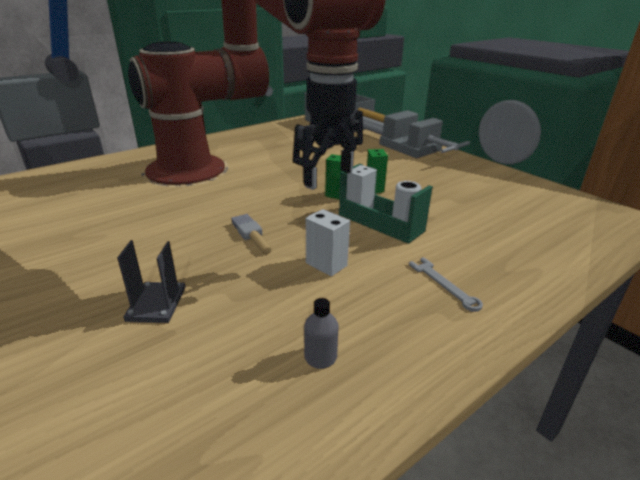

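The block stands free and upright on the bench at (327,240), its broad faces now exposed. The sleeve (408,200) and spacer (361,187) are both in the tote. Regripping on the broad faces.

>>> servo_tool(series=[[0,-0.08,0.2,0,0,0],[0,0,0.5,0,0,0],[0,0,0.7,0,0,0],[0,0,0.7,0,0,0],[0,0,0.7,0,0,0],[0,0,0.7,0,0,0],[0,0,0.7,0,0,0],[0,0,0.5,0,0,0],[0,0,0.35,0,0,0],[0,0,0.18,0,0,0],[0,0,0,0,0,0],[0,0,0,0,0,0]])

```text
time_s: 28.83
tcp_pos: [602.0, 17.8, 76.5]
tcp_rot: [-3.141, 0.001, -2.955]
ft_force: [0.6, 0.5, -0.4]
grip_width: 1.0
finger_force: 0.0
```

>>> servo_tool(series=[[0,0,0,0,0,0],[0,0,0,0,0,0],[0,0,0,0,0,0],[0,0,0,0,0,0],[0,0,0,0,0,0],[0,0,0,0,0,0],[0,0,0,0,0,0],[0,0,0,0,0,0],[0,0,0,0,0,0]], claw=1, force=60)

```text
time_s: 29.58
tcp_pos: [602.1, 18.0, 77.0]
tcp_rot: [-3.142, 0.001, -2.955]
ft_force: [-1.2, 1.2, 5.6]
grip_width: 0.533
finger_force: 62.3
```

>>> servo_tool(series=[[0,0,-0.2,0,0,0],[0,0,-0.4,0,0,0],[0,0,-0.7,0,0,0],[0,0,-0.9,0,0,0],[0,0,-0.9,0,0,0],[0,0,-0.9,0,0,0],[0,0,-0.9,0,0,0],[0,0,-0.9,0,0,0],[0,0,-0.7,0,0,0],[0,0,-0.4,0,0,0],[0,0,-0.2,0,0,0],[0,0,0,0,0,0]])

```text
time_s: 30.58
tcp_pos: [601.8, 17.8, 218.9]
tcp_rot: [-3.141, 0.001, -2.955]
ft_force: [0.3, -0.3, -5.3]
grip_width: 0.534
finger_force: 62.2
```

>>> servo_tool(series=[[0,0,0,0,0,0],[0,0,0,0,0,0],[0,0,0,0,0,0]])

```text
time_s: 30.83
tcp_pos: [600.8, 17.9, 216.5]
tcp_rot: [3.141, -0.003, -2.954]
ft_force: [-0.0, 0.5, -6.0]
grip_width: 0.532
finger_force: 62.2
```

Run:
```python
from h import *
for n,px in(("top",(205,285)),("top",(205,220)),("scene",(362,172)),("scene",(408,188))):
    p,d=arm.camera(n); W=cloud(n,d)
    print(n,rect(W,px,107,120,35))
s=arm.read_state(); print(s["tcp_pos"],s["tcp_rot"])
```

```text
top [(np.int32(730), array([487. , 203.7]), array([40. , 50.2]), 10.2, np.float64(109.0)), (np.int32(32), array([460. , 197.9]), array([ 9.2, 18. ]), 10.0, np.float64(107.9))]
top [(np.int32(60), array([630.9, 223.4]), array([ 9.9, 39.3]), 10.3, np.float64(107.8)), (np.int32(29), array([625.9, 254. ]), array([ 8.7, 16.4]), 8.7, np.float64(108.0)), (np.int32(592), array([599.3, 225.6]), array([47.1, 45.9]), 75.9, np.float64(108.9))]
scene [(np.int32(152), array([487.6, 202.6]), array([41.2, 49.7]), 8.0, np.float64(107.9))]
scene [(np.int32(162), array([599.3, 225.5]), array([43.1, 46. ]), 65.3, np.float64(108.0))]
[601.33191163  17.85551779 217.49827388] [ 3.14131109e+00 -9.12876870e-04 -2.95458580e+00]
```

>>> servo_tool(series=[[0.033,0.3,0,0,0,0],[0.066,0.6,0,0,0,0],[0.1,0.9,0,0,0,0],[0.11,1,0,0,0,0],[0.11,1,0,0,0,0],[0.11,1,0,0,0,0],[0.11,1,0,0,0,0],[0.11,1,0,0,0,0],[0.11,1,0,0,0,0],[0.11,1,0,0,0,0],[0.088,0.8,0,0,0,0],[0.05,0.45,0,0,0,0]])

```text
time_s: 32.03
tcp_pos: [541.1, 213.8, 218.2]
tcp_rot: [3.14, -0.0, -2.952]
ft_force: [0.5, 0.7, -5.5]
grip_width: 0.529
finger_force: 62.4
```

>>> servo_tool(series=[[0.02,0.21,0,0,0,0],[0,0,0,0,0,0],[0,0,0,0,0,0],[0,0,0,0,0,0],[0,0,0,0,0,0]])

```text
time_s: 32.45
tcp_pos: [541.5, 214.5, 218.1]
tcp_rot: [-3.141, -0.0, -2.956]
ft_force: [-0.2, -0.3, -6.3]
grip_width: 0.535
finger_force: 62.5
```

>>> servo_tool(series=[[0,0,0,0,0,0],[0,0,0,0,0,0],[0,0,0,0,0,0]])

```text
time_s: 32.7
tcp_pos: [541.4, 214.9, 218.1]
tcp_rot: [-3.142, 0.0, -2.955]
ft_force: [0.3, 0.1, -6.1]
grip_width: 0.535
finger_force: 62.5
```

Run:
```python
from h import *
import time
p,d=arm.camera("scene"); cv2.imwrite("pics/s3.png",p[40:260,270:480].repeat(2,0).repeat(2,1))
W=cloud("scene",d); print(rect(W,(380,165),205-5,260,60)[:3])
s=arm.read_state(); print(s["tcp_pos"],s["tcp_rot"])
M=np.array([544.7,216.1]); c,si=np.cos(np.radians(10.8)),np.sin(np.radians(10.8)); o=s["tcp_pos"][:2]-M
print("local",o@[c,si],o@[-si,c])
```

```text
[(np.int32(1206), array([545.9, 207.2]), array([77.7, 93.5]), 42.5, np.float64(230.1))]
[541.35694776 214.99276541 218.09928901] [-3.14154968e+00  1.94723728e-05 -2.95500634e+00]
local -3.491312668286701 -0.46119689772812844
```

View pics/s3.png

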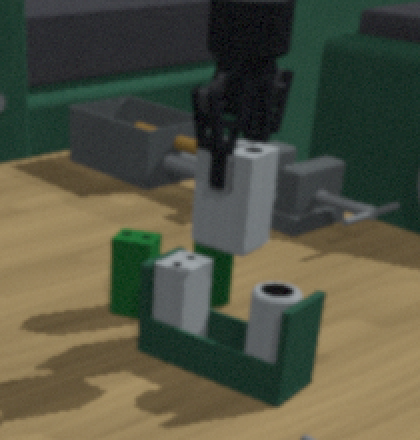

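The block hangs upright above the gap between the spacer (crop (180,290)) and the sleeve (crop (275,320)). Lowering slowly.

>>> servo_tool(series=[[0.02,0.02,0.2,0,0,0],[0,0,0.3,0,0,0],[0,0,0.3,0,0,0],[0,0,0.2,0,0,0],[0,0,0.15,0,0,0],[0,0,0.15,0,0,0],[0,0,0.15,0,0,0],[0,0,0.15,0,0,0],[0,0,0.15,0,0,0],[0,0,0.15,0,0,0],[0,0,0.1,0,0,0],[0,0,0,0,0,0]])

```text
time_s: 33.75
tcp_pos: [540.5, 215.5, 177.4]
tcp_rot: [-3.142, -0.001, -2.955]
ft_force: [-0.5, 0.4, -5.5]
grip_width: 0.536
finger_force: 62.6
```

>>> servo_tool(series=[[0,0,0.15,0,0,0],[0,0,0.2,0,0,0],[0,0,0.25,0,0,0],[0,0,0.25,0,0,0],[0,0,0.25,0,0,0],[0,0,0.25,0,0,0],[0,0,0.2,0,0,0],[0,0,0.15,0,0,0],[0,0,0,0,0,0]])

```text
time_s: 34.5
tcp_pos: [540.2, 215.4, 143.0]
tcp_rot: [-3.141, -0.002, -2.955]
ft_force: [-0.5, -0.5, -5.9]
grip_width: 0.536
finger_force: 62.6
```

>>> servo_tool(series=[[0,0,0.15,0,0,0],[0,0,0.25,0,0,0],[0,0,0.3,0,0,0],[0,0,0.3,0,0,0],[0,0,0.3,0,0,0],[0,0,0.3,0,0,0],[0,0,0.25,0,0,0],[0,0,0.2,0,0,0],[0,0,0.15,0,0,0],[0,0,0.1,0,0,0],[0,0,0,0,0,0],[0,0,0,0,0,0]])

```text
time_s: 35.5
tcp_pos: [540.9, 215.6, 98.2]
tcp_rot: [-3.142, 0.0, -2.955]
ft_force: [0.1, -0.1, -5.9]
grip_width: 0.533
finger_force: 62.5
```

>>> servo_tool(series=[[0,0,0.1,0,0,0],[0,0,0.1,0,0,0],[0,0,0.07,0,0,0],[0,0,0,0,0,0],[0,0,0,0,0,0]])

```text
time_s: 35.92
tcp_pos: [540.6, 215.5, 92.5]
tcp_rot: [-3.142, -0.0, -2.955]
ft_force: [0.3, -0.5, -5.2]
grip_width: 0.534
finger_force: 62.6
```

>>> servo_tool(series=[[0,0,0.08,0,0,0],[0,0,0.08,0,0,0],[0,0,0.08,0,0,0],[0,0,0.04,0,0,0],[0,0,0,0,0,0],[0,0,0,0,0,0]])

```text
time_s: 36.42
tcp_pos: [540.7, 215.6, 87.0]
tcp_rot: [-3.142, -0.0, -2.955]
ft_force: [-0.1, 0.1, -5.9]
grip_width: 0.532
finger_force: 62.5
```

>>> servo_tool(series=[[0,0,0.04,0,0,0],[0,0,0.04,0,0,0],[0,0,0,0,0,0],[0,0,0,0,0,0]])

```text
time_s: 36.75
tcp_pos: [540.8, 215.6, 85.4]
tcp_rot: [-3.142, -0.0, -2.955]
ft_force: [-0.1, 0.2, -5.7]
grip_width: 0.535
finger_force: 62.5
```

>>> servo_tool(series=[[0,0,0.03,0,0,0],[0,0,0.03,0,0,0],[0,0,0.02,0,0,0],[0,0,0,0,0,0],[0,0,0,0,0,0]])

```text
time_s: 37.17
tcp_pos: [541.0, 215.7, 85.0]
tcp_rot: [-3.142, 0.0, -2.954]
ft_force: [-4.4, -1.7, 3.7]
grip_width: 0.534
finger_force: 63.6
```

On the floor at TCP z 85.0, as expected. Releasing and withdrawing, then a check.

>>> servo_tool(series=[[0,0,0,0,0,0],[0,0,0,0,0,0],[0,0,0,0,0,0],[0,0,0,0,0,0],[0,0,0,0,0,0],[0,0,0,0,0,0]], claw=0.1)

```text
time_s: 37.67
tcp_pos: [540.9, 215.6, 83.9]
tcp_rot: [3.142, 0.0, -2.955]
ft_force: [-0.2, -0.5, -0.0]
grip_width: 0.9
finger_force: 0.0
```

>>> servo_tool(series=[[0,0,-0.2,0,0,0],[0,0,-0.4,0,0,0],[0,0,-0.7,0,0,0],[0,0,-1,0,0,0],[0,0,-1,0,0,0],[0,0,-1,0,0,0],[0,0,-1,0,0,0],[0,0,-0.8,0,0,0],[0,0,-0.5,0,0,0],[0,0,-0.2,0,0,0],[0,-0.4,0,0,0,0],[0,-0.7,0,0,0,0]])

```text
time_s: 38.67
tcp_pos: [544.5, 194.0, 219.5]
tcp_rot: [3.142, -0.001, -2.953]
ft_force: [0.6, -0.4, -0.0]
grip_width: 0.9
finger_force: 0.0
```

>>> servo_tool(series=[[0,-1,0,0,0,0],[0,-1,0,0,0,0],[0,-1,0,0,0,0],[0,-1,0,0,0,0],[0,-1,0,0,0,0],[0,-1,0,0,0,0],[0,-1,0,0,0,0],[0,-0.7,0,0,0,0],[0,-0.3,0,0,0,0],[0,0,0,0,0,0],[0,0,0,0,0,0],[0,0,0,0,0,0]])

```text
time_s: 39.67
tcp_pos: [574.4, 37.4, 219.6]
tcp_rot: [3.141, -0.001, -2.954]
ft_force: [-0.2, -0.6, 0.2]
grip_width: 0.9
finger_force: 0.0
```

Run:
```python
from h import *
p,d=arm.camera("top"); W=cloud("top",d)
print(rect(W,(205,255),107.2,125,60)); 
a=p[180:340,140:300].repeat(3,0).repeat(3,1)
p,d=arm.camera("scene"); W=cloud("scene",d); print(rect(W,(385,180),106.5,125,45))
b=p[130:290,300:460].repeat(3,0).repeat(3,1)
cv2.imwrite("pics/end.png",cv2.resize(np.hstack([a,b]),(800,400)))
```

```text
[(np.int32(572), array([599.1, 225.5]), array([45.1, 46.9]), 12.6, np.float64(109.1)), (np.int32(818), array([540.4, 214.6]), array([63.7, 45.1]), 11.0, np.float64(109.0)), (np.int32(362), array([485.1, 214.5]), array([40.1, 27.8]), 9.6, np.float64(108.9)), (np.int32(65), array([456.2, 218.8]), array([ 9., 31.]), 11.1, np.float64(107.9))]
[(np.int32(458), array([517.7, 208.2]), array([111.5,  52.1]), 11.2, np.float64(107.9)), (np.int32(175), array([600.1, 226.1]), array([43.9, 44. ]), 2.1, np.float64(108.0))]
```

View pics/end.png

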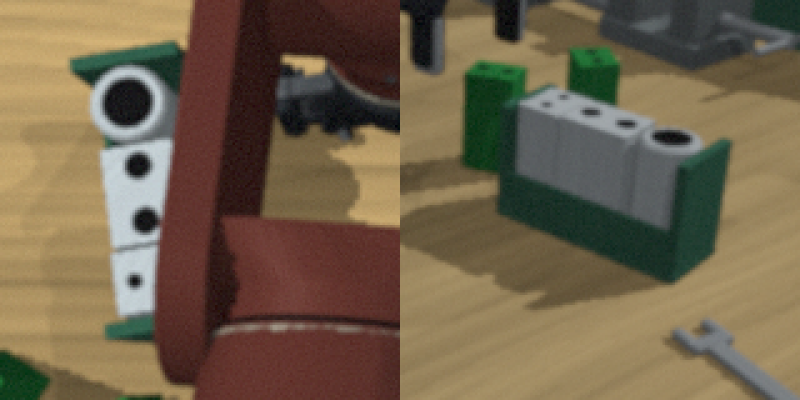

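The picture shows spacer, block and sleeve standing in a row in the tote (right half: (545,130), (605,155), (670,175)). All three tops are at about 108 mm, so they are on the floor, and the block is square at 11.0°. Handing in.

```bash
python3 -c "
from station import arm
print(arm.sign_off())"
```

```text
the job is handed in; nothing more can be done
None
```

The job is handed in: the sleeve is at the tote's empty end and the block stands squarely between it and the spacer, both upright on the floor, after about 40 s of the 70 s.

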